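Click a cane grip onto its shaft and prove the joint with a set pull

ROBOT

A 6-joint arm with a two-finger parallel gripper is mounted at the origin on the work surface. World frame = base frame: x ahead of the robot, y to its left, z up, the work surface at z = 0. Lengths are in m, angles in degrees, forces in N, time in s.
With the tool pointing down it reaches from about 0.3 to 0.75 m from the base axis. Payload 8.5 kg.
Tool frame: the origin (TCP) lies at the very end of the fingers, on their centre line; the grasp point (between the pads) lies 19 mm behind it; z points along the fingers, y is the line along which they close (so a half turn about z gives the same grasp; the last joint's range is limited). The gripper opens to 85 mm and grips with 20 to 120 N. Pads are 22 mm wide; open, the fingers measure 114 mm over their backs; the gripper's body (76 mm by 85 mm) begins 54 mm behind the grasp point. The pads swing forward as they close: fully open they stand 13 mm farther back than shut.
Start: joints at [-82.065, 21.807, 74.336, -0, 83.858, -12.336], TCP at [0.191, -0.516, 0.231] pointing down, gripper open.
Joint ranges: [-178.18, 178.18], [-50.72, 133.34], [12.68, 142.11], [-81.47, 261.47], [9.98, 163.14], [-165.26, 165.26]. Speed limits (degrees/s): [136.94, 136.94, 180, 180, 180, 180].

INTERFACE

Orientations are given as a 3x3 rotation matrix whose columns are the frame's x, y, z axes.
In Python, from rig import env, optics, spotter gives the robot as it stands.
- The arm moves only by the shell command python3 -m crank 'ROWS' [FORCE]. ROWS is JSON, one flat list of numbers, 5 for each row, row after row: the finger opening in cm, from 0 to 8.54, then the shift along the tool's x, y, z in cm, then the turn about the tool's z in rad. A call has exactly 8 rows; each row shifts and turns the commanded pose from where the row before left it, along the tool's axes as they then stand; what a row does not reach is not made up. A row lasts 1/12 s, in which the tool goes at most 41.7 mm and 7.16 degrees, less where a joint would pass 70% of its speed; a pose out of reach is approached as far as the arm can. A call is refused whole if a number of a shift passes 4.17 or a number of a turn 0.125, either way. A call with a gripper value outside its range is refused whole. The fingers move at their own pace and stop on an object; FORCE is the grip in N (left out, the last holds). Time passes only in rows, so rows that do not move let the fingers close, or fill a call up. It gives the time, the measured TCP pose, the force, the opening and the grip force at its end, in the units of the state.
- env.observe(): the state, without advancing time (a new reading comes with each control period).
- optics.get_image(name): name is "scene" or "top"; returns a dict with "color" (384x512x3 uint8, red, green, blue), "intrinsics" (3x3 intrinsics, pixels), "pose" (4x4, takes a point from camera to world coordinates). Camera axes: x right, y up, looking along -z (the intrinsics and any distortion apply to the point x, -y, -z); pixel columns grow to the right and rows downward; lengths in m; the calibration is good to about 2 mm. A picture is of the moment at which its call begins. There is no depth.
- env.close_job(): hands the job in; it is judged then, once.
Trained networks look in a picture, given as the dict that the camera call returned (one of the last four; its "shot" number tells which), for a name from the list of things; names that differ only in an ending like _2 or _b are one class to them, and where a whole thing is asked for, a point or a joint stands for the part that bears it (a point fixed in the world has none). Each returns a list of dicts, best first, with "score" (0 to 1); they miss things now and then, are a little off and sometimes report something else, mostly with a low value. They report only what shows in the picture. A call takes as long as a camera call. They do not tell look-alikes from the thing itself.
- spotter.look_for(picture, query): "at" ([column, row] as shares, 0 to 1, of the picture: columns of its width, rows of its height, amid what is visible of it).
The state is a dict: "time_s": time; "q": joint angles; "qvel": joint speeds; "joint_efforts": joint torques, N m; "position": TCP position; "tool_rot": TCP orientation; "ft_force": force on the tool from outside, world axes, zero at the start; "wrist_torque": the same for the moment, N m; "grip_width": finger opening in m; "gripper_force": force on a finger pad.
Only numpy, scipy, OpenCV 4.12 (cv2) and the standard library are available. Lean on these libraries where they do the work, as an engineer would, in place of code of your own. Each camera call takes 0.05 s, during which the arm holds its last target. There are 200 camera calls.

TASK

Take the loose wooden cane grip, set its metal sleeve over the steel spigot of the cane held in the pull-test stand, with the grip's long side pointing at the dial, and press it down until it clicks fully home. Then prove that the joint holds: without letting it come off, pull the grip straight up with about 15 N (needle in the dial's green band) and keep that pull steady for a full second, never loading the stand with more than 24 N down or up. Ease off, let go so that the grip stays fully home with the dial back near zero, and leave the other things on the bench alone.

Things in the scene. Friction and masses are not known exactly. Their poses are not given: they have to be found in the camera images.
- grip: Loose cane grip, about 0.2 kg, standing upright on its sleeve at the start. Square aluminium sleeve 30 x 30 mm, 46 tall; on it a wooden cross grip 112 long (along x), 24 wide (y), 34 tall, flat sides to hold it by, dark ends; 80 mm tall in all. Origin: centre of the sleeve's lower edge; z up.
- sleeve_window (a point): Point on the grip's axis 20 mm above the sleeve's lower edge, axes as the grip. The sleeve is open below: square bore 18.5 mm wide, 46 deep. Its walls facing +y and -y each have a window 18.5 mm wide, from 10 to 30 mm above the lower edge, into which the snap buttons jump.
- shoulder (a point): Point on the upright cane's axis, on top of its brass collar (42 mm across, about 95 mm above the bench). Moves with the gauge. Home: the sleeve's lower edge rests here, grip origin on this point (with up to 9 mm of free upward play). z up; x points to the round dial. The grip's x must lie along this x, either way round, within 15 degrees (0.26 rad).
- spigot_tip (a point): Top of the polished steel spigot, 40 mm above the shoulder, same axes. The spigot is 17 mm thick; its top 8 mm taper to 8 mm thick.
- buttons (a point): Point on the spigot's axis 20 mm above the shoulder, amid two red spring buttons 8 mm wide that stick out 4 mm towards +y and -y, sloped above, flat underneath. The flats lie 11.5 to 18.5 mm above the shoulder, differing from cane to cane. Pushing the sleeve over them takes 6 to 15 N; once home they snap into its windows, and a pull lifts it 1.5 to 9 mm freely, then they hold it.
- gauge (a joint): Vertical travel of cane and collar on the stand's stiff spring, m: 0 unloaded, + pulled up, - pressed down; 6000 N/m, so 15 N up reads +0.0025, the 24 N limits are +0.004 and -0.004; hard stops at 0.008 either way. The weight of a seated, released grip gives about -0.0003.
- dial (a point): Centre of the round white dial, face up, 76 mm across, 66 mm above the bench, 90 mm from the cane, on a 90 x 90 mm box. At zero the black needle points away from the cane; from above it turns 0.375 rad per mm of gauge travel, clockwise for a pull. Green band: 12 to 19 N of pull; red marks: 24 N pulled or pressed.
- glue_jar: Bystander, leave where it is: small glue jar, red cap, 66 mm across, 70 tall. Origin under its centre.
- paper_cup: Bystander, leave where it is: paper cup, 72 mm across, 85 tall. Origin under its centre.
- file_handle: Bystander, leave where it is: turned light-wood file handle standing upright, 30 mm thick, 100 tall. Origin under its centre.
- rubber_tip: Bystander, leave where it is: black rubber cane tip standing upright, 38 mm across, 35 tall. Origin under its centre.
- awl: Bystander, leave where it is: green-handled awl lying flat, 190 mm long. Origin under its centre.
- old_grip: Bystander, leave where it is: dark wood cane handle blank lying flat, 120 mm long, 26 thick. Origin under its centre.
- tape_tin: Bystander, leave where it is: flat brass tin, 64 mm across, 30 tall. Origin under its centre.
Not all that is in view belongs to the job. Several things look just like the grip: the one meant starts farthest to the robot's left.

How it is judged (in metres and radians):
On the way, in this order (a step that is already met when the one before it is completed fails the run):
1. the grip is pressed fully home on the collar, lined up with the dial (horizontal distance between grip and shoulder below 0.004 m and angle between grip's own z axis and vertical below 0.1 rad and angle between the x axis of grip and the x axis of shoulder, either way round below 0.26 rad and z of grip in the frame of shoulder between -0.003 and 0.002 m), for 0.1 s.
2. the seated grip, in the gripper, is pulled up with 12 to 19 N for 0.8 s (horizontal distance between grip and shoulder below 0.004 m and angle between grip's own z axis and vertical below 0.1 rad and angle between the x axis of grip and the x axis of shoulder, either way round below 0.26 rad and z of grip in the frame of shoulder between -0.003 and 0.011 m and value of joint gauge between 0.002 and 0.00317 m and contact force between the fingers and grip above 1 N), for 0.8 s.
At the end, for the whole second after the job is handed in: The grip stands at rest on the spigot, released: lower edge within 2.5 mm of the collar, axis within 4 mm, upright within 0.1 rad, its length along the line to the dial within 0.26 rad, and the gauge back within 1 mm of zero (horizontal distance between grip and shoulder below 0.004 m and angle between grip's own z axis and vertical below 0.1 rad and angle between the x axis of grip and the x axis of shoulder, either way round below 0.26 rad and z of grip in the frame of shoulder between -0.003 and 0.0025 m and value of joint gauge between -0.001 and 0.001 m and linear speed of grip below 0.02 m/s); the robot touches nothing.
It fails at once if the stand is pulled or pressed with more than 24 N (value of joint gauge above 0.004 m or value of joint gauge below -0.004 m).
It fails at once if a bystander is moved by more than 30 mm (distance of any of glue_jar, paper_cup, file_handle, rubber_tip, awl, old_grip, tape_tin from where it was at the start of the episode above 0.03 m).
It also fails if it takes over 54 s, if anything falls off the work surface, if the arm or the gripper's body presses on something with over 40 N, if the wrist force passes 120 N, or if a joint passes its speed limit or range.

## Working session

There is one attempt and no reset: what is moved stays moved. The work goes in short steps, Python scripts to look and compute and a shell command to move; the robot and the scene stay as the last step left them, time stands still between calls to the robot, and variables do not carry over. Pictures are saved under pics/ and viewed, at most 10 in all, crops included, and the job is handed in when it is done.

```bash
mkdir -p pics; ls
python3 - <<'E'
from rig import env, optics, spotter
import cv2, numpy as np
s=env.observe(); print({k:np.round(v,3).tolist() for k,v in s.items()})
for n in ["scene","top"]:
    p=optics.get_image(n); cv2.imwrite(f"pics/{n}0.png",p["color"][:,:,::-1])
    print(n,np.round(p["intrinsics"],1).tolist(),np.round(p["pose"],4).tolist(),[k for k in p if k not in("color",)])
    for q in ["grip","shoulder","spigot_tip","buttons","dial","sleeve_window"]:
        print(q,[(round(d["score"],2),round(d["at"][0]*512),round(d["at"][1]*384)) for d in spotter.look_for(p,q)])
E
```

```text
pics
{'time_s': 0.0, 'q': [-82.063, 21.842, 74.384, 0.001, 83.858, -12.336], 'qvel': [0.041, 0.041, -0.028, -0.054, -0.01, -0.095], 'joint_efforts': [-0.001, -44.847, -23.128, -0.0, 0.005, -0.0], 'position': [0.191, -0.516, 0.231], 'tool_rot': [[0.938, 0.346, -0.0], [0.346, -0.938, 0.001], [0.0, -0.001, -1.0]], 'ft_force': [0.103, 0.283, -0.024], 'wrist_torque': [0.003, 0.044, 0.02], 'gripper_force': 0.0, 'grip_width': 0.085}
scene [[400.0, 0.0, 252.1], [0.0, 400.0, 181.9], [0.0, 0.0, 1.0]] [[0.5237, -0.5347, 0.6632, 1.2327], [0.8517, 0.3087, -0.4235, -0.447], [0.0217, 0.7866, 0.6171, 0.7361], [0.0, 0.0, 0.0, 1.0]] ['intrinsics', 'pose', 'shot']
grip [(0.86, 291, 170), (0.8, 183, 181), (0.56, 267, 196)]
shoulder [(0.68, 212, 203)]
spigot_tip [(0.85, 213, 202)]
buttons [(0.57, 216, 203)]
dial [(0.92, 221, 233)]
sleeve_window [(0.97, 269, 194), (0.81, 185, 175), (0.8, 296, 170)]
top [[449.6, 0.0, 259.2], [0.0, 449.6, 194.5], [0.0, 0.0, 1.0]] [[0.0051, 0.9982, -0.0604, 0.4571], [-1.0, 0.0046, -0.0082, -0.0158], [-0.0079, 0.0604, 0.9981, 1.2898], [0.0, 0.0, 0.0, 1.0]] ['intrinsics', 'pose', 'shot']
grip [(0.74, 309, 249), (0.71, 196, 205), (0.63, 244, 183)]
shoulder [(0.45, 304, 182)]
spigot_tip [(0.77, 306, 183), (0.25, 201, 205)]
buttons [(0.76, 304, 183)]
dial [(0.66, 301, 171)]
sleeve_window [(0.81, 202, 206), (0.66, 309, 248), (0.57, 244, 179)]
```

Run:
```python
import cv2
a=cv2.imread("pics/top0.png");b=cv2.imread("pics/scene0.png")
cv2.imwrite("pics/top0c.png",cv2.resize(a[130:290,150:363],None,fx=3.75,fy=3.75,interpolation=2))
cv2.imwrite("pics/sc0c.png",cv2.resize(b[130:280,140:340],None,fx=4,fy=4,interpolation=2))
```

```text
(no output)
```

View pics/top0c.png

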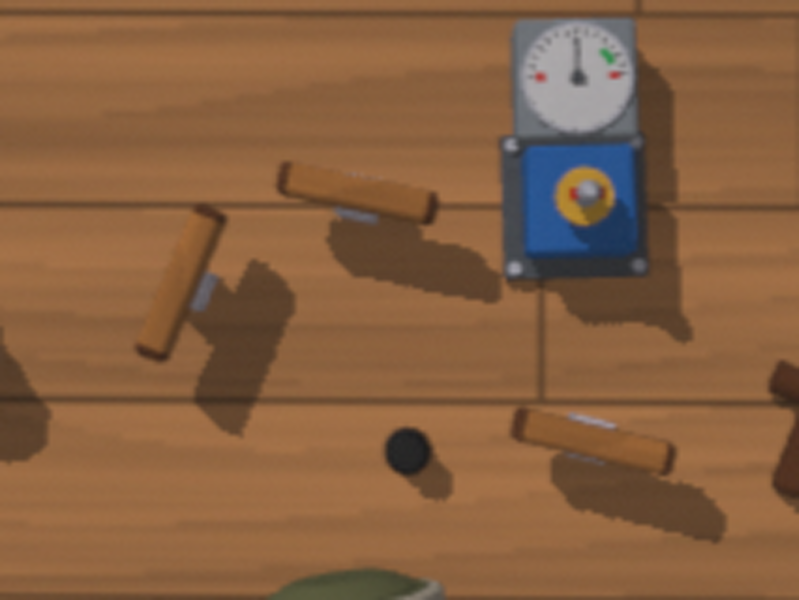

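View pics/sc0c.png

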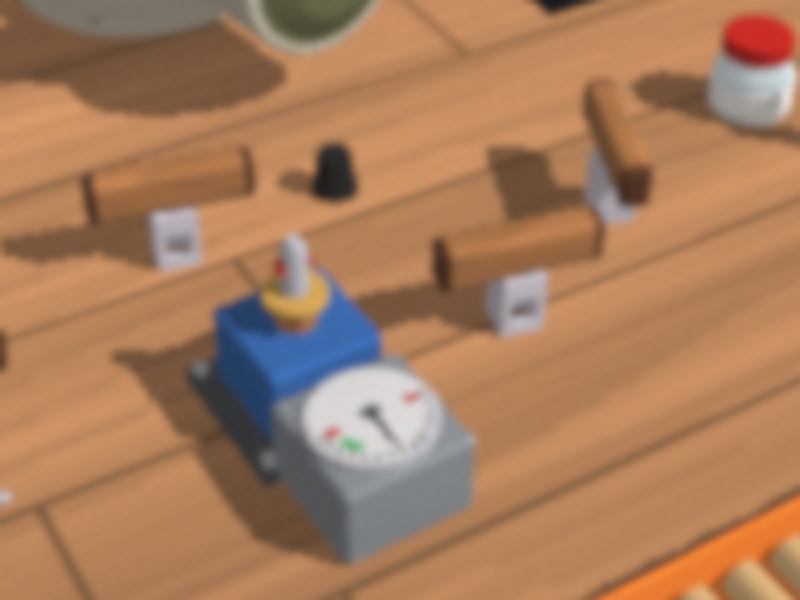

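View pics/top0.png

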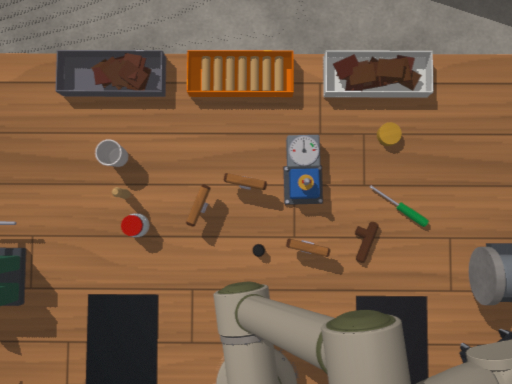

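The top picture shows three lookalikes at (199,205), (245,181) and (308,248). +y is image left, so the one meant is at (199,205), scene (293,170). The spigot is at (306,183) and the dial at (303,150), needle at zero.

```bash
cat > h.py <<'E'
import numpy as np, cv2
from rig import env, optics, spotter
def plane(p,uv,z):
    K,T=p["intrinsics"],p["pose"]; d=np.linalg.inv(K)@[uv[0],uv[1],1]; d=T[:3,:3]@(d*[1,-1,-1]); o=T[:3,3]
    return o+d*(z-o[2])/d[2]
def proj(p,X):
    T=p["pose"]; c=T[:3,:3].T@(np.array(X)-T[:3,3]); v=p["intrinsics"]@(c*[1,-1,-1]); return v[:2]/v[2]
def crop(p,c,w,name,f):
    x,y=int(c[0]-w//2),int(c[1]-w*3//8); im=p["color"][y:y+w*3//4,x:x+w,::-1]
    cv2.imwrite(name,cv2.resize(im,None,fx=f,fy=f,interpolation=cv2.INTER_CUBIC)); return x,y
E
python3 - <<'E'
from h import *
p=optics.get_image("top"); s=optics.get_image("scene")
x,y=crop(p,(199,205),64,"pics/g.png",10); print(x,y)
e1=np.array([205.5,187]);e2=np.array([190.5,224.3])
a,b=plane(p,e1,.08),plane(p,e2,.08); print(a,b,np.linalg.norm(a-b))
im=p["color"]
# dial: white; collar: yellow, blue box
hsv=cv2.cvtColor(im,cv2.COLOR_RGB2HSV)
def cen(m,roi,z,n):
    x0,x1,y0,y1=roi; mm=np.zeros_like(m);mm[y0:y1,x0:x1]=m[y0:y1,x0:x1]
    ct=max(cv2.findContours(mm,cv2.RETR_EXTERNAL,cv2.CHAIN_APPROX_NONE)[0],key=cv2.contourArea); (c,r,an)=cv2.minAreaRect(ct)
    print(n,c,r,an,plane(p,c,z),cv2.minEnclosingCircle(ct))
roi=(280,330,130,215)
cen(cv2.inRange(hsv,(0,0,170),(180,40,255)),roi,.066,"dial")
cen(cv2.inRange(hsv,(18,120,120),(32,255,255)),roi,.095,"collar")
cen(cv2.inRange(hsv,(100,120,60),(125,255,255)),roi,.085,"blue")
for X in ([.55,-.12,0],[.47,.1,.1]): print(proj(p,X),proj(s,X))
# scene collar
im2=s["color"];h2=cv2.cvtColor(im2,cv2.COLOR_RGB2HSV)
print(hsv[183:188,300:312].tolist()[0])
E
```

```text
167 181
[0.55002602 0.13932844 0.08      ] [0.44929147 0.17844857 0.08      ] 0.10806403068605341
dial (297.4999694824219, 145.0) (4.714951515197754, 8.875203132629395) 33.690067291259766 [ 0.66778924 -0.11008726  0.066     ] ((297.5, 145.0), 4.609872341156006)
collar (305.5000305175781, 181.50001525878906) (12.727920532226562, 14.142135620117188) 45.0 [ 0.56477658 -0.12915637  0.095     ] ((305.5, 182.0), 7.43313455581665)
blue (304.0, 183.0) (30.0, 30.0) 90.0 [ 0.56161543 -0.12607389  0.085     ] ((304.0, 183.0), 19.849533081054688)
[299.18137198 189.56349594] [215.71649784 225.14377581]
[219.0180293 216.650681 ] [270.70295193 154.87163914]
[[20, 183, 176], [18, 185, 174], [15, 184, 161], [12, 130, 133], [178, 32, 97], [128, 11, 94], [128, 11, 92], [135, 11, 90], [11, 30, 92], [18, 104, 101], [18, 164, 112], [19, 178, 135]]
```

View pics/g.png

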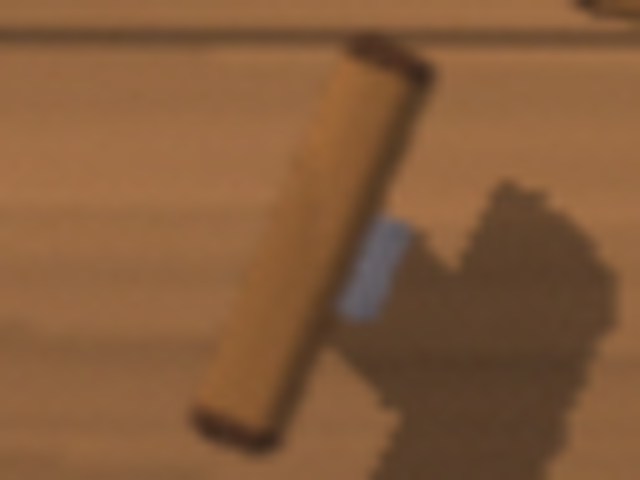

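Run:
```python
from h import *
p=optics.get_image("top"); s=optics.get_image("scene")
f=lambda u,v,k=10,o=(167,181):((u+.5)/k-.5+o[0],(v+.5)/k-.5+o[1])
A,B=plane(p,f(392,50),.08),plane(p,f(231,437),.08)
d=A-B; print("grip",(A+B)/2,np.linalg.norm(d),np.degrees(np.arctan2(d[1],d[0])))
c=plane(p,(305.4,181.9),.095); dl=plane(p,(303.5,149.6),.066); v=dl-c; print("collar",c,"dial",dl,np.linalg.norm(v[:2]),np.degrees(np.arctan2(v[1],v[0])))
for n,X in (("grip top",(A+B)/2),("collar",c),("tip",c+[0,0,.04]),("dial",dl)): print(n,proj(s,X),proj(p,X))
e=env.observe(); R=e["tool_rot"]; D=(A+B)/2-e["position"]; print("delta tool cm",100*R.T@D, "tool yaw",np.degrees(np.arctan2(R[1,0],R[0,0])))
```

```text
grip [0.50168555 0.15971963 0.08      ] 0.11267876317186386 -21.90526470505992
collar [ 0.56370571 -0.12888887  0.095     ] dial [ 0.65513271 -0.12652499  0.066     ] 0.09145755378117994 1.4810743772105905
grip top [293.81506059 160.23027075] [197.71983191 204.8523295 ]
collar [213.73292488 201.76168175] [305.4 181.9]
tip [213.1014961  189.01891271] [306.86961382 180.52590748]
dial [233.15439316 233.10395483] [303.5 149.6]
delta tool cm [ 52.59469138 -52.59948265  15.13370277] tool yaw 20.271310851497446
```

```bash
python3 -m crank '[8.5,2.63,-2.63,0,0, 8.5,2.63,-2.63,0,0, 8.5,2.63,-2.63,0,0, 8.5,2.63,-2.63,0,0, 8.5,2.63,-2.63,0,0, 8.5,2.63,-2.63,0,0, 8.5,2.63,-2.63,0,0, 8.5,2.63,-2.63,0,0]' && python3 -m crank '[8.5,2.63,-2.63,0,0, 8.5,2.63,-2.63,0,0, 8.5,2.63,-2.63,0,0, 8.5,2.63,-2.63,0,0, 8.5,2.63,-2.63,0,0, 8.5,2.63,-2.63,0,0, 8.5,2.63,-2.63,0,0, 8.5,2.63,-2.63,0,0]' && python3 -m crank '[8.5,2.63,-2.63,0,0, 8.5,2.63,-2.63,0,0, 8.5,2.63,-2.63,0,0, 8.5,2.63,-2.63,0,0, 8.5,0,0,0,0.123, 8.5,0,0,0,0.123, 8.5,0,0,0,0.123, 8.5,0,0,0,0.123]' && python3 -m crank '[8.5,0,0,0,0.122, 8.5,0,0,0,0.122, 8.5,0,0,1,0, 8.5,0,0,1,0, 8.5,0,0,1,0, 8.5,0,0,1,0, 8.5,0,0,0,0, 8.5,0,0,0,0]'
cat >> h.py <<'E'
def delta(X,yaw):
    e=env.observe(); R=np.array(e["tool_rot"]); y=np.degrees(np.arctan2(R[1,0],R[0,0]))
    print("t",e["time_s"],"pos",np.round(e["position"],4),"yaw",round(y,2),"delta tool cm",np.round(100*R.T@(np.array(X)-e["position"]),2),"turn rad",round(np.radians(y-yaw),4),"F",np.round(e["ft_force"],2),e["grip_width"])
E
python3 -c "
from h import *
delta([.5017,.1597,.049],-21.9)"
```

```text
time_s: 1.57
position: [0.3153, -0.244, 0.2315]
tool_rot: [[0.938, 0.346, 0.0], [0.346, -0.938, -0.0], [0.0, 0.0, -1.0]]
ft_force: [0.4, -0.4, -0.4]
grip_width: 0.0847
gripper_force: 0.0
time_s: 2.23
position: [0.4399, 0.0266, 0.2316]
tool_rot: [[0.938, 0.347, 0.001], [0.347, -0.938, -0.0], [0.0, 0.0, -1.0]]
ft_force: [0.2, -1.5, 0.7]
grip_width: 0.0855
gripper_force: 0.0
time_s: 2.9
position: [0.5017, 0.16, 0.2312]
tool_rot: [[0.99, -0.143, -0.0], [-0.143, -0.99, -0.0], [-0.0, 0.0, -1.0]]
ft_force: [0.1, 0.9, 0.1]
grip_width: 0.0849
gripper_force: 0.0
time_s: 3.57
position: [0.5017, 0.1597, 0.1913]
tool_rot: [[0.928, -0.373, -0.001], [-0.373, -0.928, -0.0], [-0.001, 0.0, -1.0]]
ft_force: [0.5, -1.5, -0.2]
grip_width: 0.0853
gripper_force: 0.0
t 3.5667 pos [0.5017 0.1597 0.1913] yaw -21.9 delta tool cm [ 1.000e-02 -0.000e+00  1.423e+01] turn rad 0.0 F [ 0.52 -1.45 -0.2 ] 0.0853243035173922
```

```bash
python3 -m crank '[8.5,0,0,2.5,0, 8.5,0,0,2.5,0, 8.5,0,0,2.5,0, 8.5,0,0,2.5,0, 8.5,0,0,2.0,0, 8.5,0,0,1.2,0, 8.5,0,0,1.0,0, 8.5,0,0,0,0]' && python3 -m crank '[1,0,0,0,0, 1,0,0,0,0, 1,0,0,0,0, 1,0,0,0,0, 1,0,0,0,0, 1,0,0,0,0, 1,0,0,0,0, 1,0,0,0,0]' 80
```

```text
time_s: 4.23
position: [0.5015, 0.1597, 0.0483]
tool_rot: [[0.928, -0.373, -0.002], [-0.373, -0.928, -0.0], [-0.002, 0.001, -1.0]]
ft_force: [0.1, -0.8, -1.5]
grip_width: 0.085
gripper_force: 0.0
time_s: 4.9
position: [0.5021, 0.1598, 0.05]
tool_rot: [[0.928, -0.373, 0.001], [-0.373, -0.928, 0.0], [0.001, -0.0, -1.0]]
ft_force: [-0.7, 0.2, 6.5]
grip_width: 0.0231
gripper_force: 78.5
```

```bash
python3 -m crank '[1,0,0,-1,0, 1,0,0,-2,0, 1,0,0,-3,0, 1,0,0,-3,0, 1,0,0,-3,0, 1,0,0,-3,0, 1,0,0,-1,0, 1,0,0,0,0]' && python3 -c "
from h import *
delta([.5637,-.1289,.209],1.5)"
```

```text
time_s: 5.57
position: [0.5025, 0.1599, 0.2125]
tool_rot: [[0.928, -0.373, 0.006], [-0.373, -0.928, 0.001], [0.005, -0.003, -1.0]]
ft_force: [0.0, -0.4, -3.0]
grip_width: 0.0229
gripper_force: 78.8
t 5.5667 pos [0.5025 0.1599 0.2125] yaw -21.89 delta tool cm [16.45 24.52  0.37] turn rad -0.4083 F [ 0.03 -0.41 -2.99] 0.022936701955244096
```

```bash
python3 -m crank '[1,1,1.5,0,0, 1,1.645,2.45,0,0, 1,1.645,2.45,0,0, 1,1.645,2.45,0,0, 1,1.645,2.45,0,0, 1,1.645,2.45,0,0, 1,1.645,2.45,0,0, 1,1.645,2.45,0,0]' && python3 -m crank '[1,1.645,2.45,0,0, 1,1.645,2.45,0,0, 1,0.645,0.97,0,0, 1,0,0,0,-0.102, 1,0,0,0,-0.102, 1,0,0,0,-0.102, 1,0,0,0,-0.102, 1,0,0,0,0]'
python3 - <<'E'
from h import *
delta([.5637,-.1289,.209],1.5)
s=optics.get_image("scene"); p=optics.get_image("top")
c=proj(s,[.5637,-.1289,.165]); print(crop(s,c,100,"pics/a.png",8), c)
print(crop(p,proj(p,[.5637,-.1289,.16]),100,"pics/b.png",8))
for z,n in ((.16,"edge"),(.18,"win"),(.135,"tip"),(.095,"col")): print(n,proj(s,[.5637,-.1289,z]),proj(p,[.5637,-.1289,z]))
for q in ("sleeve_window","spigot_tip","grip"): print(q,[(round(d["score"],2),round(d["at"][0]*512,1),round(d["at"][1]*384,1)) for d in spotter.look_for(s,q)])
E
```

```text
time_s: 6.23
position: [0.5477, -0.0613, 0.208]
tool_rot: [[0.928, -0.373, -0.003], [-0.373, -0.928, 0.001], [-0.003, 0.0, -1.0]]
ft_force: [0.4, -0.1, -2.5]
grip_width: 0.0227
gripper_force: 78.8
time_s: 6.9
position: [0.5624, -0.1285, 0.2083]
tool_rot: [[1.0, 0.03, -0.002], [0.03, -1.0, 0.001], [-0.002, -0.001, -1.0]]
ft_force: [0.6, -0.4, -1.7]
grip_width: 0.0228
gripper_force: 78.9
t 6.9 pos [ 0.5624 -0.1285  0.2083] yaw 1.7 delta tool cm [ 0.13  0.04 -0.07] turn rad 0.0034 F [ 0.58 -0.36 -1.69] 0.022781424275123776
(162, 142) [212.60054919 179.01850579]
(257, 142)
edge [212.68452263 180.71280065] [307.84513488 179.62020528]
win [212.34525523 173.86755298] [308.65343736 178.86455547]
tip [213.09620247 189.01908195] [306.87394248 180.52813439]
col [213.727766   201.76185885] [305.40418388 181.9021532 ]
sleeve_window [(0.89, 268.0, 192.5), (0.71, 216.0, 166.7), (0.61, 184.7, 173.0)]
spigot_tip [(0.78, 212.6, 202.0)]
grip [(0.93, 269.6, 191.7), (0.82, 183.0, 181.5), (0.8, 212.6, 171.7)]
```

View pics/a.png

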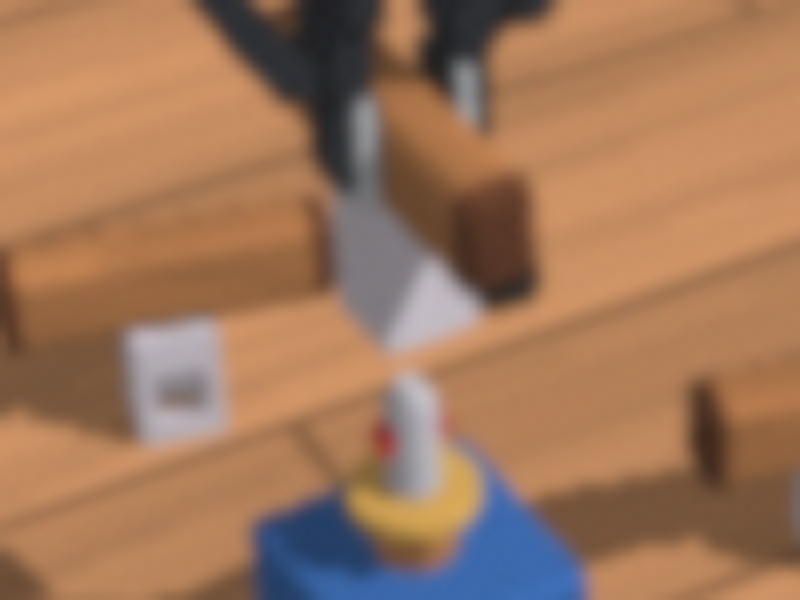

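View pics/b.png

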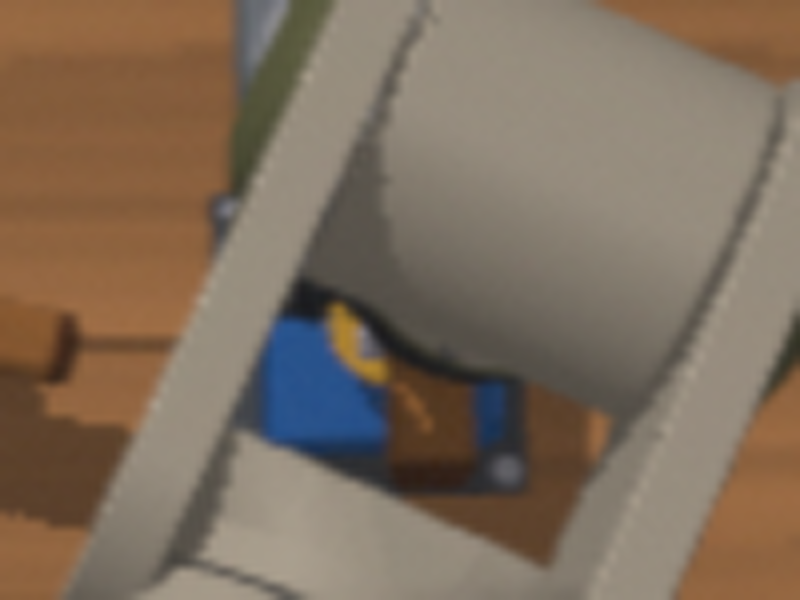

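Run:
```python
from h import *
s=optics.get_image("scene")
e=env.observe();t=np.array(e["position"]);R=np.array(e["tool_rot"])
for dx,dy in((.015,-.015),(.015,.015),(-.015,-.015)):
    x=t+R@[dx,-dy,.05-0]; x[2]=t[2]-.05; print(proj(s,x))
f=lambda u,v:np.array([(u+.5)/8-.5+162,(v+.5)/8-.5+142])
C=[plane(s,f(*q),t[2]-.05) for q in((390,350),(485,322),(345,300))]
print("corners",np.round(C,4),"centre(from diag)",(C[1]+C[2])/2,"tcp",t)
print("tip top",plane(s,f(412,382),.135),"collar",plane(s,f(415,490),.095))
im=s["color"];h=cv2.cvtColor(im,cv2.COLOR_RGB2HSV)[188:215,195:235]
m=cv2.inRange(h,(18,110,90),(32,255,255))
ct=max(cv2.findContours(m,0,1)[0],key=cv2.contourArea); el=cv2.fitEllipse(cv2.convexHull(ct)); print(el, cv2.boundingRect(ct),plane(s,np.array(el[0])+[195,188],.094))
```

```text
[209.87976265 186.32957987]
[221.27852676 182.12383321]
[203.79860828 179.49544009]
corners [[ 0.5753 -0.141   0.1591]
 [ 0.5775 -0.1112  0.1591]
 [ 0.5477 -0.1418  0.1591]] centre(from diag) [ 0.56260217 -0.12648446  0.15914807] tcp [ 0.56283522 -0.12895593  0.20914807]
tip top [ 0.56464114 -0.12947331  0.135     ] collar [ 0.56680383 -0.13129004  0.095     ]
((18.216691970825195, 15.35452938079834), (11.225598335266113, 14.564005851745605), 86.15198516845703) (11, 11, 15, 11) [ 0.56727476 -0.13217541  0.094     ]
```

```bash
python3 -m crank '[1,0.2,0.2,0,0, 1,0,0,0.5,0, 1,0,0,0.5,0, 1,0,0,0.5,0, 1,0,0,0.5,0, 1,0,0,0.4,0, 1,0,0,0.2,0, 1,0,0,0,0]' 120 && python3 -m crank '[1,0,0,0.1,0, 1,0,0,0.1,0, 1,0,0,0.1,0, 1,0,0,0.1,0, 1,0,0,0.1,0, 1,0,0,0,0, 1,0,0,0,0, 1,0,0,0,0]'
```

```text
time_s: 7.87
position: [0.5648, -0.131, 0.1827]
tool_rot: [[1.0, 0.026, -0.001], [0.026, -1.0, 0.0], [-0.001, -0.001, -1.0]]
ft_force: [-0.6, 0.5, -2.0]
grip_width: 0.022
gripper_force: 117.8
time_s: 8.53
position: [0.565, -0.1311, 0.1784]
tool_rot: [[1.0, 0.026, 0.0], [0.026, -1.0, -0.0], [0.0, 0.0, -1.0]]
ft_force: [0.1, 0.7, -1.6]
grip_width: 0.022
gripper_force: 117.8
```

```bash
python3 -m crank '[1,0,0,0.1,0, 1,0,0,0.1,0, 1,0,0,0.1,0, 1,0,0,0.1,0, 1,0,0,0.1,0, 1,0,0,0,0, 1,0,0,0,0, 1,0,0,0,0]'; python3 -m crank '[1,0,0,0.1,0, 1,0,0,0.1,0, 1,0,0,0.1,0, 1,0,0,0.1,0, 1,0,0,0,0, 1,0,0,0,0, 1,0,0,0,0, 1,0,0,0,0]'
```

```text
time_s: 9.2
position: [0.5649, -0.131, 0.1733]
tool_rot: [[1.0, 0.026, -0.0], [0.026, -1.0, 0.0], [-0.0, -0.0, -1.0]]
ft_force: [9.3, 1.4, -5.6]
grip_width: 0.0222
gripper_force: 162.8
time_s: 9.87
position: [0.5648, -0.131, 0.1692]
tool_rot: [[1.0, 0.026, -0.001], [0.026, -1.0, 0.0], [-0.001, -0.0, -1.0]]
ft_force: [-7.1, 0.5, 1.2]
grip_width: 0.0218
gripper_force: 151.7
```

```bash
python3 -m crank '[1,0,0,0,0, 1,0,0,0,0, 1,0,0,0,0, 1,0,0,0,0, 1,0,0,0,0, 1,0,0,0,0, 1,0,0,0,0, 1,0,0,0,0]'
python3 - <<'E'
from h import *
for i in range(3):
    s=optics.get_image("scene"); delta([.565,-.131,.145],1.5)
E
```

```text
time_s: 10.53
position: [0.5647, -0.1311, 0.1693]
tool_rot: [[1.0, 0.026, -0.001], [0.026, -1.0, 0.0], [-0.001, -0.0, -1.0]]
ft_force: [-4.3, 0.2, -1.6]
grip_width: 0.0228
gripper_force: 133.7
t 10.5833 pos [ 0.5647 -0.1311  0.1693] yaw 1.48 delta tool cm [ 0.03 -0.    2.42] turn rad -0.0004 F [-4.49  0.01 -1.63] 0.022005589303988795
t 10.6333 pos [ 0.5648 -0.1311  0.1692] yaw 1.48 delta tool cm [ 0.03 -0.01  2.42] turn rad -0.0004 F [-4.78 -0.88 -1.37] 0.02257588340970231
t 10.6833 pos [ 0.5648 -0.1311  0.1692] yaw 1.48 delta tool cm [ 0.03 -0.01  2.42] turn rad -0.0004 F [-5.59 -0.54 -1.4 ] 0.02273609180042519
```

```bash
python3 -m crank '[1,-0.05,0,0,0, 1,0,0,0,0, 1,0,0,0,0, 1,0,0,0,0, 1,0,0,0.1,0, 1,0,0,0.1,0, 1,0,0,0,0, 1,0,0,0,0]';python3 -m crank '[1,0,0,0,0, 1,0,0,0,0, 1,0,0,0.1,0, 1,0,0,0.1,0, 1,0,0,0.1,0, 1,0,0,0,0, 1,0,0,0,0, 1,0,0,0,0]'
```

```text
time_s: 11.35
position: [0.5645, -0.1308, 0.1673]
tool_rot: [[1.0, 0.026, -0.0], [0.026, -1.0, 0.0], [-0.0, -0.0, -1.0]]
ft_force: [-3.5, 1.7, -1.0]
grip_width: 0.0223
gripper_force: 133.8
time_s: 12.02
position: [0.5645, -0.1309, 0.1649]
tool_rot: [[1.0, 0.026, 0.001], [0.026, -1.0, -0.0], [0.001, 0.0, -1.0]]
ft_force: [-5.1, 3.1, 4.5]
grip_width: 0.0221
gripper_force: 134.5
```

```bash
python3 -m crank '[1,-0.05,-0.02,0,0, 1,0,0,0.05,0, 1,0,0,0.05,0, 1,0,0,0.05,0, 1,0,0,0.05,0, 1,0,0,0,0, 1,0,0,0,0, 1,0,0,0,0]';python3 -m crank '[1,0,0,0.05,0, 1,0,0,0.05,0, 1,0,0,0,0, 1,0,0,0,0, 1,0,0,0,0, 1,0,0,0,0, 1,0,0,0,0, 1,0,0,0,0]'
```

```text
time_s: 12.68
position: [0.5644, -0.1312, 0.1634]
tool_rot: [[1.0, 0.026, 0.002], [0.026, -1.0, -0.001], [0.002, 0.001, -1.0]]
ft_force: [-4.2, 1.9, 8.0]
grip_width: 0.0223
gripper_force: 135.1
time_s: 13.35
position: [0.5644, -0.1312, 0.1625]
tool_rot: [[1.0, 0.026, 0.002], [0.026, -1.0, -0.001], [0.002, 0.001, -1.0]]
ft_force: [-5.1, 2.3, 9.5]
grip_width: 0.022
gripper_force: 135.2
```

```bash
python3 -m crank '[1,0,0,0.05,0, 1,0,0,0.05,0, 1,0,0,0,0, 1,0,0,0,0, 1,0,0,0,0, 1,0,0,0,0, 1,0,0,0,0, 1,0,0,0,0]'
```

```text
time_s: 14.02
position: [0.5644, -0.1311, 0.1618]
tool_rot: [[1.0, 0.026, 0.002], [0.026, -1.0, -0.001], [0.002, 0.001, -1.0]]
ft_force: [-5.6, 2.1, 9.6]
grip_width: 0.0223
gripper_force: 135.5
```

```bash
python3 -m crank '[1,0,0,0.05,0, 1,0,0,0,0, 1,0,0,0,0, 1,0,0,0,0, 1,0,0,0,0, 1,0,0,0,0, 1,0,0,0,0, 1,0,0,0,0]'
```

```text
time_s: 14.68
position: [0.5643, -0.1312, 0.1612]
tool_rot: [[1.0, 0.026, 0.002], [0.026, -1.0, -0.001], [0.002, 0.001, -1.0]]
ft_force: [-5.4, 2.4, 9.7]
grip_width: 0.0225
gripper_force: 135.4
```

```bash
python3 -m crank '[1,0,0,0.05,0, 1,0,0,0.05,0, 1,0,0,0,0, 1,0,0,0.05,0, 1,0,0,0.05,0, 1,0,0,0,0, 1,0,0,0,0, 1,0,0,0,0]'
```

```text
time_s: 15.35
position: [0.5643, -0.1311, 0.1595]
tool_rot: [[1.0, 0.026, 0.002], [0.026, -1.0, -0.001], [0.002, 0.001, -1.0]]
ft_force: [-5.9, 2.0, 12.4]
grip_width: 0.0224
gripper_force: 135.7
```

```bash
python3 -m crank '[1,0,0,0.05,0, 1,0,0,0.05,0, 1,0,0,0,0, 1,0,0,0.05,0, 1,0,0,0.05,0, 1,0,0,0,0, 1,0,0,0,0, 1,0,0,0,0]'
```

```text
time_s: 16.02
position: [0.5639, -0.131, 0.1559]
tool_rot: [[1.0, 0.026, -0.0], [0.026, -1.0, -0.0], [-0.0, 0.0, -1.0]]
ft_force: [-4.8, 0.8, 3.5]
grip_width: 0.022
gripper_force: 134.2
```

```bash
python3 -m crank '[1,-0.05,0,0.1,0, 1,0,0,0.1,0, 1,0,0,0.1,0, 1,0,0,0.1,0, 1,0,0,0.1,0, 1,0,0,0,0, 1,0,0,0,0, 1,0,0,0,0]'
```

```text
time_s: 16.68
position: [0.5635, -0.1309, 0.1506]
tool_rot: [[1.0, 0.026, -0.0], [0.026, -1.0, 0.0], [-0.0, -0.0, -1.0]]
ft_force: [-2.4, 0.4, 0.3]
grip_width: 0.0226
gripper_force: 133.8
```

```bash
python3 -m crank '[1,0,0,0.07,0, 1,0,0,0.07,0, 1,0,0,0.06,0, 1,0,0,0,0, 1,0,0,0,0, 1,0,0,0,0, 1,0,0,0,0, 1,0,0,0,0]'
```

```text
time_s: 17.35
position: [0.5634, -0.1309, 0.1487]
tool_rot: [[1.0, 0.026, -0.0], [0.026, -1.0, 0.0], [-0.0, -0.0, -1.0]]
ft_force: [-2.7, -0.4, -1.8]
grip_width: 0.0223
gripper_force: 133.7
```

```bash
python3 -m crank '[1,0,0,0.05,0, 1,0,0,0.05,0, 1,0,0,0.05,0, 1,0,0,0.05,0, 1,0,0,0,0, 1,0,0,0,0, 1,0,0,0,0, 1,0,0,0,0]'
```

```text
time_s: 18.02
position: [0.5634, -0.1309, 0.1468]
tool_rot: [[1.0, 0.026, -0.0], [0.026, -1.0, 0.0], [-0.0, -0.0, -1.0]]
ft_force: [-3.1, -0.3, -2.6]
grip_width: 0.022
gripper_force: 133.6
```

```bash
python3 -m crank '[1,0,0,0.05,0, 1,0,0,0.05,0, 1,0,0,0,0, 1,0,0,0,0, 1,0,0,0,0, 1,0,0,0,0, 1,0,0,0,0, 1,0,0,0,0]'
```

```text
time_s: 18.68
position: [0.5634, -0.1309, 0.1458]
tool_rot: [[1.0, 0.026, -0.0], [0.026, -1.0, 0.0], [-0.0, -0.0, -1.0]]
ft_force: [-5.2, 0.2, -2.1]
grip_width: 0.0222
gripper_force: 133.6
```

```bash
python3 -m crank '[1,0,0,0.05,0, 1,0,0,0.05,0, 1,0,0,0,0, 1,0,0,0,0, 1,0,0,0,0, 1,0,0,0,0, 1,0,0,0,0, 1,0,0,0,0]'
```

```text
time_s: 19.35
position: [0.5633, -0.1309, 0.1448]
tool_rot: [[1.0, 0.026, -0.0], [0.026, -1.0, 0.0], [-0.0, -0.0, -1.0]]
ft_force: [-5.4, -0.7, -1.3]
grip_width: 0.0226
gripper_force: 133.6
```

```bash
python3 -m crank '[1,0,0,0.05,0, 1,0,0,0.05,0, 1,0,0,0,0, 1,0,0,0,0, 1,0,0,0,0, 1,0,0,0,0, 1,0,0,0,0, 1,0,0,0,0]'
```

```text
time_s: 20.02
position: [0.5633, -0.1309, 0.1438]
tool_rot: [[1.0, 0.026, -0.001], [0.026, -1.0, 0.0], [-0.001, -0.0, -1.0]]
ft_force: [-6.0, -1.0, -1.5]
grip_width: 0.0225
gripper_force: 133.6
```

```bash
python3 -m crank '[1,0,0,0.05,0, 1,0,0,0.05,0, 1,0,0,0,0, 1,0,0,0,0, 1,0,0,0,0, 1,0,0,0,0, 1,0,0,0,0, 1,0,0,0,0]'
python3 - <<'E'
from h import *
s=optics.get_image("scene"); print(crop(s,(215,205),100,"pics/c.png",8))
E
```

```text
time_s: 20.68
position: [0.5632, -0.1309, 0.1427]
tool_rot: [[1.0, 0.026, -0.001], [0.026, -1.0, 0.0], [-0.001, -0.0, -1.0]]
ft_force: [-5.4, -0.5, -1.7]
grip_width: 0.0226
gripper_force: 133.5
(165, 168)
```

View pics/c.png

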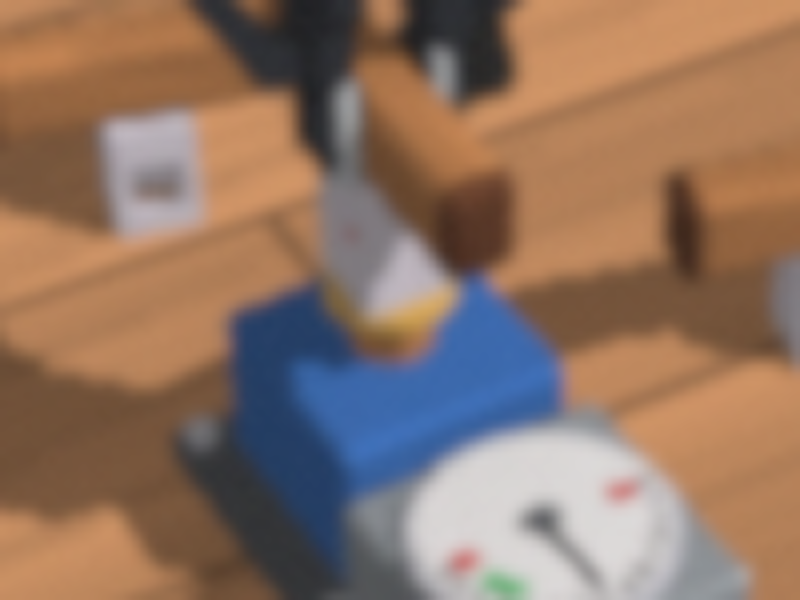

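The picture shows the sleeve on or just over the collar at about (400,310) in the crop, the red button showing in the window at (350,230), and the needle at zero. I keep pressing until the collar takes load.

```bash
python3 -m crank '[1,0,0,0.05,0, 1,0,0,0.05,0, 1,0,0,0,0, 1,0,0,0,0, 1,0,0,0,0, 1,0,0,0,0, 1,0,0,0,0, 1,0,0,0,0]'
```

```text
time_s: 21.4
position: [0.5633, -0.131, 0.1422]
tool_rot: [[1.0, 0.026, -0.0], [0.026, -1.0, -0.0], [-0.0, 0.0, -1.0]]
ft_force: [-7.8, -0.0, 0.1]
grip_width: 0.0224
gripper_force: 134.1
```

```bash
python3 -m crank '[1,0,0,0.05,0, 1,0,0,0.05,0, 1,0,0,0,0, 1,0,0,0,0, 1,0,0,0,0, 1,0,0,0,0, 1,0,0,0,0, 1,0,0,0,0]'
```

```text
time_s: 22.07
position: [0.5633, -0.131, 0.1416]
tool_rot: [[1.0, 0.026, 0.0], [0.026, -1.0, -0.001], [0.0, 0.001, -1.0]]
ft_force: [-7.9, -0.5, 4.2]
grip_width: 0.0223
gripper_force: 134.6
```

```bash
python3 -m crank '[1,0,0,0.05,0, 1,0,0,0.05,0, 1,0,0,0,0, 1,0,0,0,0, 1,0,0,0,0, 1,0,0,0,0, 1,0,0,0,0, 1,0,0,0,0]'; python3 -m crank '[1,0,0,-0.08,0, 1,0,0,-0.08,0, 1,-0.1,0,-0.08,0, 1,0,0,-0.08,0, 1,0,0,0,0, 1,0,0,0,0, 1,0,0,0,0, 1,0,0,0,0]'
```

```text
time_s: 22.73
position: [0.5633, -0.1311, 0.1411]
tool_rot: [[1.0, 0.026, 0.001], [0.026, -1.0, -0.001], [0.001, 0.001, -1.0]]
ft_force: [-8.4, -0.2, 7.7]
grip_width: 0.0225
gripper_force: 134.9
time_s: 23.4
position: [0.5631, -0.1308, 0.1432]
tool_rot: [[1.0, 0.026, 0.002], [0.026, -1.0, 0.0], [0.002, -0.0, -1.0]]
ft_force: [-0.1, 1.6, -1.8]
grip_width: 0.0224
gripper_force: 135.9
```

```bash
python3 -m crank '[1,0,0,-0.08,0, 1,0,0,-0.08,0, 1,0,0,0,0, 1,0,0,0,0, 1,0,0,0,0, 1,0,0,0,0, 1,0,0,0,0, 1,0,0,0,0]'
```

```text
time_s: 24.07
position: [0.5624, -0.1308, 0.1446]
tool_rot: [[1.0, 0.026, -0.0], [0.026, -1.0, 0.0], [-0.0, -0.0, -1.0]]
ft_force: [5.1, 2.6, -3.2]
grip_width: 0.0225
gripper_force: 139.2
```

```bash
python3 -m crank '[1,0,0,-0.08,0, 1,0,0,-0.08,0, 1,0,0,0,0, 1,0,0,0,0, 1,0,0,0,0, 1,0,0,0,0, 1,0,0,0,0, 1,0,0,0,0]'
```

```text
time_s: 24.73
position: [0.5625, -0.1309, 0.1462]
tool_rot: [[1.0, 0.026, 0.0], [0.026, -1.0, 0.0], [0.0, -0.0, -1.0]]
ft_force: [20.9, -2.4, -6.6]
grip_width: 0.0223
gripper_force: 166.8
```

```bash
python3 -m crank '[1,0,0,-0.08,0, 1,0,0,-0.08,0, 1,0,0,0,0, 1,0,0,0,0, 1,0,0,0,0, 1,0,0,0,0, 1,0,0,0,0, 1,0,0,0,0]'
```

```text
time_s: 25.4
position: [0.563, -0.1309, 0.148]
tool_rot: [[1.0, 0.026, 0.001], [0.026, -1.0, -0.0], [0.001, 0.0, -1.0]]
ft_force: [10.4, -2.4, -2.3]
grip_width: 0.0229
gripper_force: 164.3
```

```bash
python3 -m crank '[1,0.05,0,-0.05,0, 1,0,0,-0.05,0, 1,0,0,0,0, 1,0,0,0,0, 1,0,0,0,0, 1,0,0,0,0, 1,0,0,0,0, 1,0,0,0,0]'
```

```text
time_s: 26.07
position: [0.5626, -0.131, 0.1487]
tool_rot: [[1.0, 0.026, -0.001], [0.026, -1.0, 0.0], [-0.001, -0.0, -1.0]]
ft_force: [-4.0, 0.2, -1.8]
grip_width: 0.0225
gripper_force: 136.8
```

```bash
python3 -m crank '[1,0,0,-0.05,0, 1,0,0,-0.05,0, 1,0,0,0,0, 1,0,0,0,0, 1,0,0,0,0, 1,0,0,0,0, 1,0,0,0,0, 1,0,0,0,0]'
```

```text
time_s: 26.73
position: [0.5627, -0.1308, 0.1497]
tool_rot: [[1.0, 0.026, -0.001], [0.026, -1.0, 0.0], [-0.001, -0.0, -1.0]]
ft_force: [-5.5, 0.6, -2.8]
grip_width: 0.0223
gripper_force: 136.4
```

```bash
python3 -m crank '[1,0,0,-0.05,0, 1,0,0,-0.05,0, 1,0,0,0,0, 1,0,0,0,0, 1,0,0,0,0, 1,0,0,0,0, 1,0,0,0,0, 1,0,0,0,0]'
```

```text
time_s: 27.4
position: [0.5627, -0.1308, 0.1505]
tool_rot: [[1.0, 0.026, -0.001], [0.026, -1.0, 0.0], [-0.001, -0.0, -1.0]]
ft_force: [-5.1, 0.0, -8.2]
grip_width: 0.0224
gripper_force: 135.8
```

```bash
python3 -m crank '[1,0,0,-0.05,0, 1,0,0,-0.05,0, 1,0,0,0,0, 1,0,0,0,0, 1,0,0,0,0, 1,0,0,0,0, 1,0,0,0,0, 1,0,0,0,0]'
```

```text
time_s: 28.07
position: [0.5627, -0.1308, 0.1515]
tool_rot: [[1.0, 0.026, -0.001], [0.026, -1.0, 0.0], [-0.001, -0.0, -1.0]]
ft_force: [-5.8, 0.0, -13.3]
grip_width: 0.0222
gripper_force: 135.4
```

```bash
python3 -m crank '[1,0,0,-0.07,0, 1,0,0,0,0, 1,0,0,0,0, 1,0,0,0,0, 1,0,0,0,0, 1,0,0,0,0, 1,0,0,0,0, 1,0,0,0,0]'
python3 - <<'E'
from h import *
s=optics.get_image("scene"); print(crop(s,(222,215),90,"pics/d.png",8)); delta([.5627,-.1308,.142],1.5)
E
```

```text
time_s: 28.73
position: [0.5627, -0.1308, 0.1521]
tool_rot: [[1.0, 0.026, -0.001], [0.026, -1.0, 0.0], [-0.001, -0.0, -1.0]]
ft_force: [-5.0, -1.1, -16.7]
grip_width: 0.0222
gripper_force: 134.8
(177, 182)
t 28.7833 pos [ 0.5627 -0.1308  0.1521] yaw 1.48 delta tool cm [-0.   -0.    1.01] turn rad -0.0004 F [ -5.23  -0.3  -17.11] 0.022497849732711822
```

View pics/d.png

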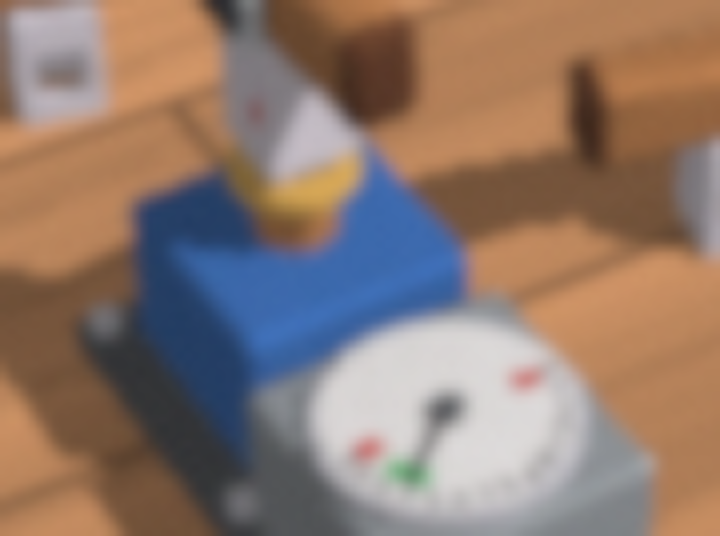

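The needle is in the green band, at (410,470) in the crop. I hold it for two calls.

```bash
python3 -m crank '[1,0,0,0,0, 1,0,0,0,0, 1,0,0,0,0, 1,0,0,0,0, 1,0,0,0,0, 1,0,0,0,0, 1,0,0,0,0, 1,0,0,0,0]'; python3 -m crank '[1,0,0,0,0, 1,0,0,0,0, 1,0,0,0,0, 1,0,0,0,0, 1,0,0,0,0, 1,0,0,0,0, 1,0,0,0,0, 1,0,0,0,0]'; python3 -m crank '[1,0,0,0.1,0, 1,0,0,0.1,0, 1,0,0,0.1,0, 1,0,0,0.1,0, 1,0,0,0.1,0, 1,0,0,0.1,0, 1,0,0,0,0, 1,0,0,0,0]'
```

```text
time_s: 29.45
position: [0.5627, -0.1308, 0.1522]
tool_rot: [[1.0, 0.026, -0.001], [0.026, -1.0, 0.0], [-0.001, -0.0, -1.0]]
ft_force: [-5.5, -0.6, -16.4]
grip_width: 0.0221
gripper_force: 134.8
time_s: 30.12
position: [0.5627, -0.1308, 0.1522]
tool_rot: [[1.0, 0.026, -0.001], [0.026, -1.0, 0.0], [-0.001, -0.0, -1.0]]
ft_force: [-4.8, -0.4, -16.4]
grip_width: 0.0221
gripper_force: 134.8
time_s: 30.78
position: [0.5629, -0.131, 0.1485]
tool_rot: [[1.0, 0.026, 0.001], [0.026, -1.0, -0.001], [0.001, 0.001, -1.0]]
ft_force: [-9.1, 1.3, 0.3]
grip_width: 0.0223
gripper_force: 137.2
```

```bash
python3 -m crank '[1,0,0,0,0, 1,0,0,0,0, 1,-0.03,0,0.05,0, 1,0,0,0.05,0, 1,0,0,0.05,0, 1,0,0,0,0, 1,0,0,0,0, 1,0,0,0,0]'
```

```text
time_s: 31.45
position: [0.5628, -0.131, 0.1473]
tool_rot: [[1.0, 0.026, 0.002], [0.026, -1.0, -0.001], [0.002, 0.001, -1.0]]
ft_force: [-9.6, 1.2, 1.3]
grip_width: 0.0223
gripper_force: 137.3
```

```bash
python3 -m crank '[1,0,0,0.05,0, 1,0,0,0.05,0, 1,0,0,0.05,0, 1,0,0,0,0, 1,0,0,0,0, 1,0,0,0,0, 1,0,0,0,0, 1,0,0,0,0]'
```

```text
time_s: 32.12
position: [0.5629, -0.1311, 0.1458]
tool_rot: [[1.0, 0.026, 0.002], [0.026, -1.0, -0.001], [0.002, 0.001, -1.0]]
ft_force: [-10.2, 0.7, 1.8]
grip_width: 0.0222
gripper_force: 137.3
```

```bash
python3 -m crank '[1,-0.04,0,0.05,0, 1,0,0,0.05,0, 1,0,0,0.05,0, 1,0,0,0.05,0, 1,0,0,0,0, 1,0,0,0,0, 1,0,0,0,0, 1,0,0,0,0]'
```

```text
time_s: 32.78
position: [0.5627, -0.1311, 0.1438]
tool_rot: [[1.0, 0.026, 0.003], [0.026, -1.0, -0.001], [0.003, 0.001, -1.0]]
ft_force: [-7.8, 1.7, 0.7]
grip_width: 0.0221
gripper_force: 137.2
```

```bash
python3 -m crank '[1,0,0,0.05,0, 1,0,0,0.05,0, 1,0,0,0,0, 1,0,0,0,0, 1,0,0,0,0, 1,0,0,0,0, 1,0,0,0,0, 1,0,0,0,0]'
```

```text
time_s: 33.45
position: [0.5628, -0.1311, 0.1428]
tool_rot: [[1.0, 0.026, 0.003], [0.026, -1.0, -0.001], [0.003, 0.001, -1.0]]
ft_force: [-8.2, 0.3, 0.2]
grip_width: 0.022
gripper_force: 137.2
```

```bash
python3 -m crank '[1,0,0,0.05,0, 1,0,0,0.05,0, 1,0,0,0,0, 1,0,0,0,0, 1,0,0,0,0, 1,0,0,0,0, 1,0,0,0,0, 1,0,0,0,0]'
```

```text
time_s: 34.12
position: [0.5627, -0.131, 0.1418]
tool_rot: [[1.0, 0.026, 0.003], [0.026, -1.0, -0.001], [0.003, 0.001, -1.0]]
ft_force: [-8.8, 0.8, 0.6]
grip_width: 0.022
gripper_force: 137.2
```

```bash
python3 -m crank '[1,0,0,0.05,0, 1,0,0,0.05,0, 1,0,0,0,0, 1,0,0,0,0, 1,0,0,0,0, 1,0,0,0,0, 1,0,0,0,0, 1,0,0,0,0]'
```

```text
time_s: 34.78
position: [0.5627, -0.1311, 0.1409]
tool_rot: [[1.0, 0.026, 0.003], [0.026, -1.0, -0.001], [0.003, 0.001, -1.0]]
ft_force: [-9.5, 1.4, 0.5]
grip_width: 0.0221
gripper_force: 137.2
```

```bash
python3 -m crank '[1,0,0,0.05,0, 1,0,0,0.05,0, 1,0,0,0,0, 1,0,0,0,0, 1,0,0,0,0, 1,0,0,0,0, 1,0,0,0,0, 1,0,0,0,0]'
```

```text
time_s: 35.45
position: [0.5628, -0.1311, 0.1403]
tool_rot: [[1.0, 0.026, 0.003], [0.026, -1.0, -0.001], [0.003, 0.002, -1.0]]
ft_force: [-9.8, 1.8, 4.2]
grip_width: 0.0221
gripper_force: 137.8
```

```bash
python3 -m crank '[1,0,0,0.05,0, 1,0,0,0,0, 1,0,0,0,0, 1,0,0,-0.06,0, 1,0,0,-0.06,0, 1,0,0,0,0, 1,0,0,0,0, 1,0,0,0,0]'; python3 -m crank '[5,0,0,0,0, 5,0,0,0,0, 5,0,0,0,0, 5,0,0,0,0, 5,0,0,0,0, 5,0,0,0,0, 5,0,0,0,0, 5,0,0,0,0]' 20
```

```text
time_s: 36.12
position: [0.5627, -0.131, 0.1407]
tool_rot: [[1.0, 0.026, 0.003], [0.026, -1.0, -0.001], [0.003, 0.001, -1.0]]
ft_force: [-9.7, 1.2, 3.1]
grip_width: 0.0225
gripper_force: 137.5
time_s: 36.78
position: [0.5624, -0.131, 0.1382]
tool_rot: [[1.0, 0.026, 0.0], [0.026, -1.0, -0.0], [0.0, 0.0, -1.0]]
ft_force: [-0.8, 0.3, -0.6]
grip_width: 0.0499
gripper_force: 0.0
```

```bash
python3 -m crank '[5,0,0,-0.5,0, 5,0,0,-1,0, 5,0,0,-1.5,0, 5,0,0,-2,0, 5,0,0,-2,0, 5,0,0,-2,0, 5,0,0,-1,0, 5,0,0,0,0]'
python3 - <<'E'
from h import *
s=optics.get_image("scene"); print(crop(s,(218,205),100,"pics/e.png",8)); delta([.5627,-.1308,.142],1.5)
E
```

```text
time_s: 37.45
position: [0.563, -0.1312, 0.2411]
tool_rot: [[1.0, 0.026, 0.005], [0.026, -1.0, -0.002], [0.005, 0.002, -1.0]]
ft_force: [0.2, -0.1, -0.1]
grip_width: 0.0497
gripper_force: 0.0
(168, 168)
t 37.5 pos [ 0.5625 -0.131   0.2391] yaw 1.48 delta tool cm [ 0.01 -0.03  9.71] turn rad -0.0003 F [ 0.2  -0.3  -1.09] 0.04976364465557543
```

View pics/e.png

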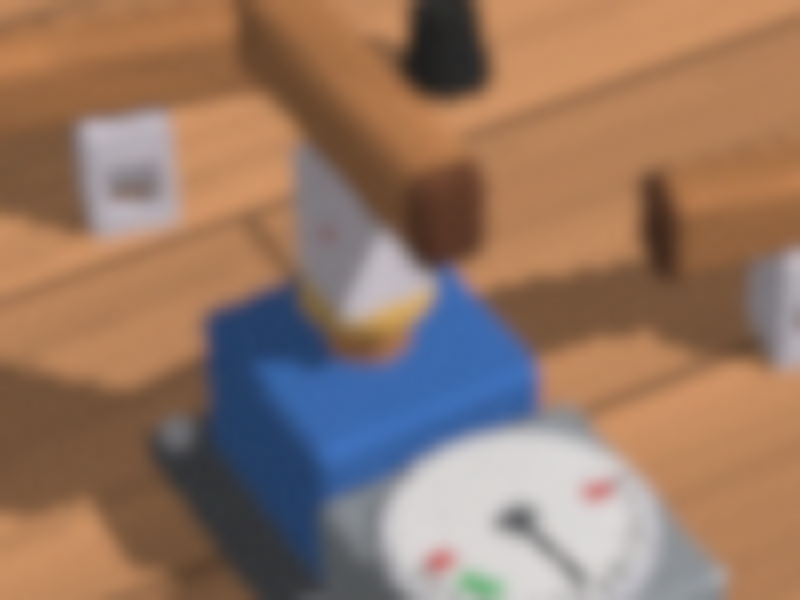

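The grip sits on the collar, the needle is at zero and the gripper is clear. Handing in.

```bash
python3 -c "
from rig import env
print(env.close_job())"
```

```text
the job is handed in; nothing more can be done
None
```

I pressed the grip home, lined up with the dial, and pulled it up at about 15 N, with the needle in the green band, for over a second. I then eased off and let go, leaving it seated with the dial at about zero, and handed the job in at about 37.5 s; the hand-in call gave no verdict.

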